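# Slide the stray sealant cartridge home into its shelf lane

### The job

A tall sealant cartridge has been left standing out on the shop shelf. Push it low on its body with the fingertips, so that it slides along upright, into the empty lane of the two-lane steel divider until it stands fully home at the back stop, level with the cartridge in the other lane. Never take it between the fingers, tip it or lift it, and leave everything else where it stands.

Things in the scene. Friction and masses are not known exactly. Their poses are not given: they have to be found in the camera images.
- stray: the cartridge to push: white plastic sealant cartridge, an upright cylinder 50 mm in diameter and 215 mm tall with a short nozzle stub (18 mm diameter, 20 mm tall) on top, grey band round it, 0.3 to 0.5 kg. Origin at the centre of its underside, z up along its axis. It slides on the shelf (friction coefficient 0.48 to 0.72) and tips over when pushed higher than about 35 to 50 mm above the shelf
- rack: fixed two-lane divider of steel sheet standing on the shelf, without a floor. Back stop across its +y side (its inner face at y = +40 mm), three parallel fences along y from y = -35 mm (the open mouth) to y = +40 mm, centred at x = -90, 0 and +90 mm; sheet 4 mm thick, 30 mm high. So two lanes, each 86 mm wide inside and 75 mm deep, with centre lines at x = -45 and +45 mm, entered from the -y side. Origin on the shelf; its z is up; its yaw varies
- home: flat grey printed dot, 36 mm across and only 0.6 mm thick (looks only, no obstacle), on the shelf in the empty lane, with the same axes as the rack: +y points into the lane towards the stop. Origin at its centre on the lane's centre line, 26 mm before the back stop's inner face: where the axis of a cartridge that is home stands
- neighbour: the cartridge already home in the other lane, same as the stray: white plastic sealant cartridge, an upright cylinder 50 mm in diameter and 215 mm tall with a short nozzle stub (18 mm diameter, 20 mm tall) on top, grey band round it, 0.3 to 0.5 kg. Origin at the centre of its underside. To be left alone
- tin: closed metal tin with paper label, 68 mm in diameter, 75 mm tall, loose, origin at the centre of its underside. To be left alone
- carton: cardboard carton 70 x 100 x 45 mm (x, y, z), loose, origin at the centre of its underside. To be left alone
- brush: paint brush lying flat along its x axis, loose, about 200 mm long. To be left alone

How it is judged:
At the end, for the whole second after the job is handed in: The stray cartridge stands upright (within 3 degrees) and at rest on the shelf between the fences of the empty lane, not more than 11 mm short of the back stop; the neighbour is within 10 mm of where it was (y of stray in the frame of home between -0.01 and 0.012 m and x of stray in the frame of home between -0.022 and 0.022 m and angle between stray's own z axis and vertical below 0.05 rad and height (world z) of stray below 0.004 m and linear speed of stray below 0.01 m/s and distance of neighbour from where it was at the start of the episode below 0.01 m); the robot touches nothing.
It fails at once if the stray cartridge is tipped by more than 14 degrees or lifted more than 12 mm off the shelf (angle between stray's own z axis and vertical above 0.25 rad or height (world z) of stray above 0.012 m).
It fails at once if the stray cartridge is taken between the fingers (the point between the fingers comes within 18 mm of its axis) (horizontal distance between the grasp point and stray below 0.018 m and height (world z) of the grasp point below 0.24 m).
It fails at once if the stray cartridge is pushed high up (touched while the grasp point is more than 110 mm above the shelf) (contact force between the arm and stray above 0.5 N and height (world z) of the grasp point above 0.11 m).
It fails at once if the neighbour is moved by more than 10 mm (distance of neighbour from where it was at the start of the episode above 0.01 m).
It fails at once if the tin, carton or brush is moved by more than 20 mm (distance of any of tin, carton, brush from where it was at the start of the episode above 0.02 m).
It also fails if it takes over 51 s, if anything falls off the work surface, if the arm or the gripper's body presses on something with over 40 N, if the wrist force passes 120 N, or if a joint passes its speed limit or range.

### The arm

A 6-joint arm with a two-finger parallel gripper is mounted at the origin on the work surface. World frame = base frame: x ahead of the robot, y to its left, z up, the work surface at z = 0. Lengths are in m, angles in rad, forces in N, time in s.
With the tool pointing down it reaches from about 0.325 to 0.9 m from the base axis. Payload 6.1 kg.
Tool frame: the origin (TCP) lies at the very end of the fingers, on their centre line; the grasp point (between the pads) lies 19 mm behind it; z points along the fingers, y is the direction in which the jaws open and shut (so a half turn about z gives the same grasp; the last joint's range is limited). The gripper opens to 85 mm and grips with 20 to 120 N. Pads are 22 mm wide; open, the fingers measure 114 mm over their backs; the gripper's body (76 mm by 85 mm) begins 54 mm behind the grasp point. The pads swing forward as they close: fully open they stand 13 mm farther back than shut.
Start: joints at [1.176, 0.22, 1.526, -0, 1.395, -0.126], TCP at [0.166, 0.603, 0.231] pointing down, gripper open.
Joint ranges: [-2.98, 2.98], [-0.91, 2.08], [0.09, 2.57], [-1.24, 4.39], [0.2, 2.65], [-2.68, 2.68]. Speed limits (rad/s): [2.57, 2.57, 3.01, 3.14, 3.14, 3.14].

### API

Orientations are given as a 3x3 rotation matrix whose columns are the frame's x, y, z axes.
In Python, from plant import manip gives the robot as it stands.
- The arm moves only by the shell command python3 -m pendant 'ROWS' [OPENING] [FORCE]. ROWS is JSON, a list of rows, each a list of 4 numbers: the shift along the tool's x, y, z in m, then the turn about the tool's z in degrees. In form: [[dx, dy, dz, spin], ...]. A call has 1 to 10 rows; each row is the pose to reach, as a shift and turn from the pose commanded when the call began, along the tool's axes at that moment; what a row does not reach only later rows make up. A row lasts 1/12 s, in which the tool goes at most 41.7 mm and 7.16 degrees, less where a joint would pass 70% of its speed; a pose out of reach is approached as far as the arm can. A call with a gripper value outside its range is refused whole. OPENING is the finger opening in m, from 0 to 0.0854, set as the call begins (- or left out, the last holds). The fingers move at their own pace and stop on an object; FORCE is the grip in N (left out, the last holds). Time passes only in rows, so rows that repeat a pose let the fingers close. It gives the time, the measured TCP pose, the force and the opening at its end, in the units of the state.
- manip.sense(): the state, without advancing time (a new reading comes with each control period).
- manip.get_image(name): name is "scene" or "top" or "wrist"; returns the picture (480x640x3 uint8, red, green, blue); there is no depth.
- manip.get_calibration(name): a dict with "fov_y" (degrees; the focal length in pixels is half the picture's height over the tangent of half this angle, whatever the lens; pixels are square), "cx", "cy" (the principal point, pixels), "rvec" (rotation vector, rad) and "tvec" (3), from world to camera coordinates, as OpenCV has them. Camera axes: x right, y down, z forward; pixel columns grow to the right and rows downward; lengths in m; the calibration is good to about 2 mm. A picture is of the moment at which its call begins: read the wrist's pose just before it. get_calibration takes no time and is no camera call; for the wrist camera it gives the pose at the moment of the call.
- manip.sign_off(): hands the job in, once; it reports no verdict.
Trained networks look in the newest picture that a camera, given by its name, has taken for a name from the list of things; names that differ only in an ending like _2 or _b are one class to them, and where a whole thing is asked for, a point or a joint stands for the part that bears it (a point fixed in the world has none). Each returns a list of dicts, best first, with "confidence" (0 to 1); they miss things now and then, are a little off and sometimes report something else, mostly with a low value. They report only what shows in the picture. A call takes as long as a camera call.
- manip.boxes_of(camera, name): "xy" ([column, row] in pixels, amid what is visible of it).
The state is a dict: "clock": time; "joints": joint angles; "joint_velocities": joint speeds; "joint_torque": joint torques, N m; "position": TCP position; "ee_rot": TCP orientation; "contact_force": force on the tool from outside, world axes, zero at the start; "torque": the same for the moment, N m; "gripper_width": opening from 0.0 (shut) to 1.0 (fully open).
Only numpy, scipy, OpenCV 4.12 (cv2) and the standard library are available. Lean on these libraries where they do the work, as an engineer would, in place of code of your own. Each camera call takes 0.05 s, during which the arm holds its last target.

## Working session

There is one attempt and no reset: what is moved stays moved. The work goes in short steps, Python scripts to look and compute and a shell command to move; the robot and the scene stay as the last step left them, time stands still between calls to the robot, and variables do not carry over. Pictures are saved under pics/ and viewed, and the job is handed in when it is done.

```bash
mkdir -p pics; ls
python3 - <<'E'
from plant import manip
import cv2
s=manip.sense(); print({k:s[k] for k in('clock','position','ee_rot','contact_force','gripper_width')})
for n in('scene','top'):
    im=manip.get_image(n); cv2.imwrite(f'pics/{n}0.png',im[:,:,::-1]); print(n,manip.get_calibration(n))
    for o in('stray','rack','home','tin','carton','brush'):
        print(o,[(b['xy'],round(b['confidence'],2)) for b in manip.boxes_of(n,o)][:4])
print(manip.sense()['clock'])
E
```

```text
pics
{'clock': 0.0, 'position': array([0.16574804, 0.60201425, 0.23021406]), 'ee_rot': array([[-9.64076236e-01,  2.65624517e-01, -7.91600590e-04],
       [ 2.65625525e-01,  9.64074723e-01, -1.73462783e-03],
       [ 3.02402438e-04, -1.88258280e-03, -9.99998182e-01]]), 'contact_force': array([ 0.15932453, -0.34175998,  0.13874737]), 'gripper_width': 0.996252115594982}
scene {'fov_y': 50.55541574661606, 'cx': 325.41577637020293, 'cy': 227.0376977592328, 'rvec': array([ 2.13100575,  1.62877405, -0.46127441]), 'tvec': array([-0.14592235, -0.438834  ,  1.35384974])}
stray [([203.7, 232.8], 0.78)]
rack [([418.0, 208.1], 0.89)]
home [([419.8, 223.7], 0.6), ([420.2, 332.2], 0.27)]
tin [([247.2, 339.3], 0.81)]
carton [([364.4, 141.3], 0.84)]
brush [([419.9, 332.5], 0.59)]
top {'fov_y': 55.813801024362874, 'cx': 320.4174737830142, 'cy': 245.17961045205158, 'rvec': array([ 2.16271544, -2.15036943,  0.07798281]), 'tvec': array([0.00868053, 0.57551898, 0.7605232 ])}
stray [([481.4, 253.8], 0.72), ([441.9, 151.2], 0.18)]
rack [([205.6, 262.7], 0.74)]
home [([214.9, 247.2], 0.56)]
tin [([439.7, 147.7], 0.81)]
carton [([237.7, 383.0], 0.82)]
brush [([264.7, 123.8], 0.59)]
0.7
```

View pics/scene0.png

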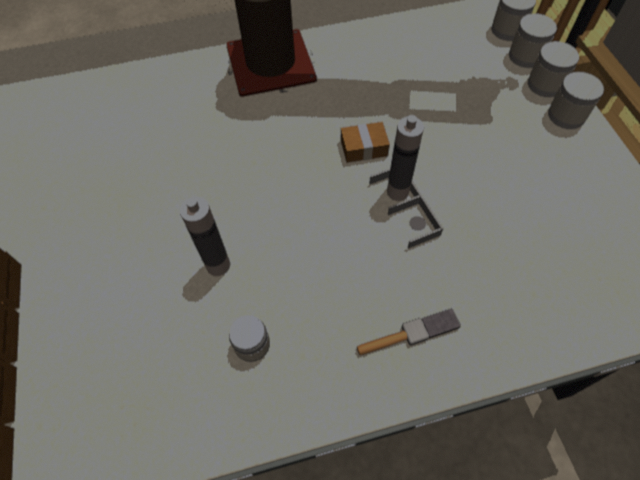

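View pics/top0.png

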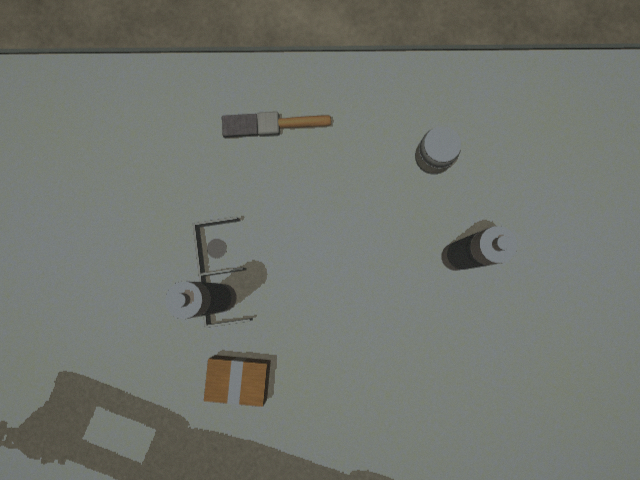

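The scene view shows the stray upright at about (213,265), and the top view shows its base at about (457,255). In the top view the rack opens to the right, with the grey dot at (217,248) in the upper lane and the neighbour in the lower one. I'll zoom in to get more precise points.

```bash
cat > h.py <<'E'
import numpy as np,cv2
from plant import manip
def K(c):
    f=240/np.tan(np.radians(c['fov_y']/2)); return np.array([[f,0,c['cx']],[0,f,c['cy']],[0,0,1]])
def back(c,uv,z):
    R=cv2.Rodrigues(np.array(c['rvec']))[0]; t=np.array(c['tvec'])
    C=-R.T@t; d=R.T@np.linalg.inv(K(c))@np.array([uv[0],uv[1],1]); return (C+d*(z-C[2])/d[2])[:2]
def proj(c,p):
    return cv2.projectPoints(np.array(p,float).reshape(-1,3),np.array(c['rvec']),np.array(c['tvec']),K(c),None)[0].reshape(-1,2)
E
python3 - <<'E'
from h import *
c=manip.get_calibration('top')
for n,uv,z in[('dot',(217,248),0),('stray',(457,255),0),('stray nozzle',(505,242),.235),('tipA',(242,218),.03),('tipB',(245,269),.03),('tipC',(255,318),.03),('cornA',(195,224),.03),('cornC',(207,325),.03),('tin',(440,147),.075),('nb noz',(181,299),.235),('brush',(331,120),.01),('brush l',(222,126),.01),('cart',(236,382),.045)]: print(n,back(c,uv,z).round(4))
c=manip.get_calibration('scene')
for n,uv,z in[('dot',(417.5,223.5),0),('stray bottomc',(214,263),0),('stray noz',(193,203),.235)]: print(n,back(c,uv,z).round(4))
a=cv2.imread('pics/top0.png'); 
L=cv2.resize(a[200:340,150:290],(560,560),interpolation=cv2.INTER_CUBIC)
cv2.imwrite('pics/zr.png',cv2.convertScaleAbs(L,alpha=1.5))
L=cv2.resize(a[200:300,420:540],(720,600),interpolation=cv2.INTER_CUBIC)
cv2.imwrite('pics/zs.png',cv2.convertScaleAbs(L,alpha=1.5))
E
```

```text
dot [0.5724 0.2008]
stray [ 0.5618 -0.2316]
stray nozzle [ 0.5598 -0.2287]
tipA [0.6228 0.1503]
tipB [0.5332 0.1429]
tipC [0.449  0.1236]
cornA [0.6119 0.2333]
cornC [0.4364 0.2063]
tin [ 0.7359 -0.1873]
nb noz [0.4847 0.1843]
brush [ 0.8083 -0.0053]
brush l [0.7975 0.1957]
cart [0.3443 0.1505]
dot [0.5765 0.2009]
stray bottomc [ 0.555  -0.2361]
stray noz [ 0.5658 -0.226 ]
```

View pics/zr.png

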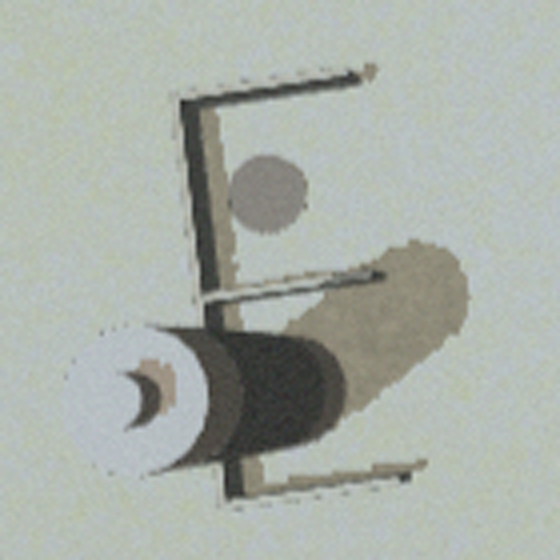

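View pics/zs.png

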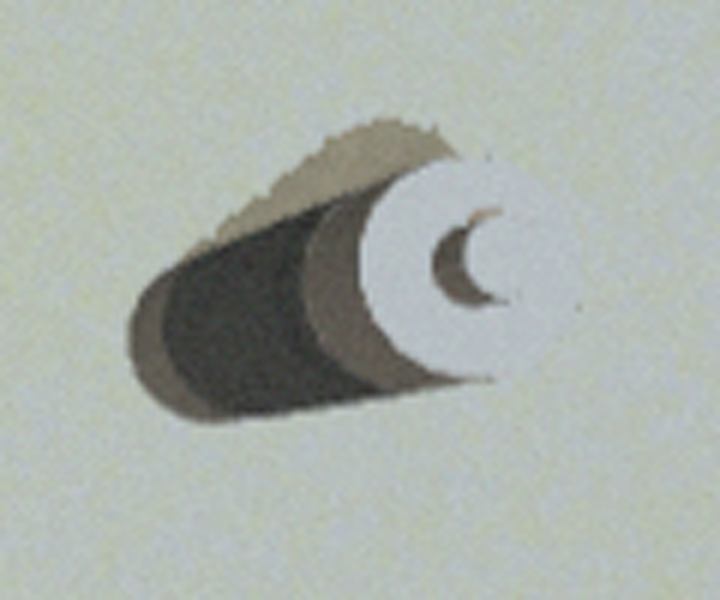

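```bash
cat >> h.py <<'E'
def overlay(n,im,stray,home,yaw,nb=None):
    im=im.copy(); c=manip.get_calibration(n); th=np.linspace(0,2*np.pi,60)
    def circ(x,y,r,z,col):
        cv2.polylines(im,[np.int32(np.round(proj(c,np.c_[x+r*np.cos(th),y+r*np.sin(th),0*th+z])*16))],True,col,1,cv2.LINE_AA,4)
    for s in [stray]+([nb] if nb is not None else []):
        circ(*s,.025,0,(0,0,255)); circ(*s,.025,.215,(0,255,0)); circ(*s,.009,.235,(255,0,0))
    circ(*home,.018,0,(0,0,255))
    R=np.array([[np.cos(yaw),-np.sin(yaw)],[np.sin(yaw),np.cos(yaw)]]); o=np.array(home)-R@[.045,.014]
    for z in(0,.03):
        for seg in([(-.09,-.035),(-.09,.04)],[(0,-.035),(0,.04)],[(.09,-.035),(.09,.04)],[(-.09,.042),(.09,.042)]):
            p=[[*(o+R@q),z] for q in seg]
            cv2.polylines(im,[np.int32(np.round(proj(c,p)*16))],False,(0,200,255) if z else (255,0,255),1,cv2.LINE_AA,4)
    return im
E
cat > ov.py <<'E'
from h import *
import sys
a=cv2.imread('pics/top0.png');b=cv2.imread('pics/scene0.png')
s=(.560,-.229);h=(.5735,.2008);y=np.radians(8.3);nb=np.array(h)-.09*np.array([np.cos(y),np.sin(y)])
A=overlay('top',a,s,h,y,nb);B=overlay('scene',b,s,h,y,nb)
z=lambda i,u,v,w,hh:cv2.resize(cv2.convertScaleAbs(i[v:v+hh,u:u+w],alpha=1.5),(400,300),interpolation=cv2.INTER_CUBIC)
cv2.imwrite('pics/ov.png',np.vstack([np.hstack([z(A,140,200,160,120+20),z(A,420,190,160,120)]),np.hstack([z(B,350,110,200-40,140),z(B,140,180,160,120)])]))
E
python3 ov.py
```

```text
(no output)
```

View pics/ov.png

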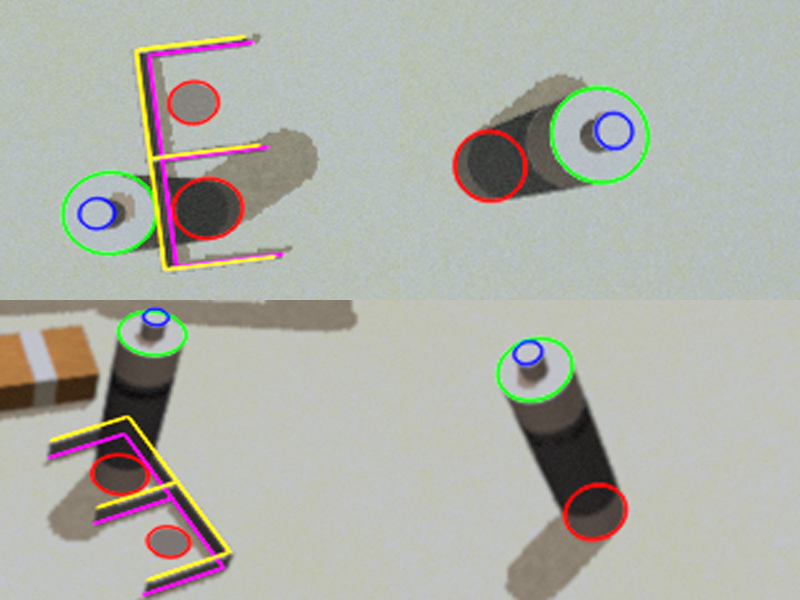

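```bash
python3 -m pendant '[[0,0,-0.035,0],[0,0,-0.07,0],[-0.02,-0.026,-0.08,0],[-0.04,-0.052,-0.08,0],[-0.06,-0.078,-0.08,0],[-0.08,-0.104,-0.08,0],[-0.1,-0.13,-0.08,0],[-0.12,-0.156,-0.08,0],[-0.14,-0.182,-0.08,0],[-0.16,-0.208,-0.08,0]]' 0.0854
```

```text
clock: 1.53
position: [0.2652, 0.3581, 0.3115]
ee_rot: [[-0.964, 0.265, 0.001], [0.265, 0.964, 0.0], [-0.0, 0.001, -1.0]]
contact_force: [0.1, 0.4, -0.1]
gripper_width: 0.999
```

```bash
python3 -m pendant '[[-0.02,-0.026,0,0],[-0.04,-0.052,0,0],[-0.06,-0.078,0,0],[-0.08,-0.104,0,0],[-0.1,-0.13,0,0],[-0.12,-0.156,0,0],[-0.14,-0.182,0,0],[-0.16,-0.208,0,0],[-0.18,-0.234,0,0],[-0.2,-0.26,0,0]]' && python3 -m pendant '[[-0.02,-0.026,0,0],[-0.04,-0.052,0,0],[-0.06,-0.078,0,0],[-0.08,-0.104,0,0],[-0.1,-0.13,0,0],[-0.12,-0.156,0,0],[-0.14,-0.182,0,0],[-0.16,-0.208,0,-3],[-0.18,-0.234,0,-6],[-0.2,-0.26,0,-9.3]]'
```

```text
clock: 2.37
position: [0.3891, 0.0541, 0.3117]
ee_rot: [[-0.964, 0.266, 0.001], [0.266, 0.964, 0.0], [-0.001, 0.0, -1.0]]
contact_force: [0.3, 0.7, -0.7]
gripper_width: 1.0
clock: 3.2
position: [0.5129, -0.2497, 0.3113]
ee_rot: [[-0.995, 0.104, 0.0], [0.104, 0.995, -0.0], [-0.0, -0.0, -1.0]]
contact_force: [1.1, 0.8, 0.7]
gripper_width: 1.0
```

```bash
python3 -m pendant '[[-0.015,-0.03,0,0],[-0.03,-0.06,0,0],[-0.045,-0.09,0,0],[-0.045,-0.09,0.03,0],[-0.045,-0.09,0.06,0],[-0.045,-0.09,0.09,0],[-0.045,-0.09,0.12,0],[-0.045,-0.09,0.15,0],[-0.045,-0.09,0.18,0],[-0.045,-0.09,0.2,0]]'
python3 - <<'E'
from h import *
for n in('scene','top','wrist'):
    cv2.imwrite(f'pics/{n}1.png',manip.get_image(n)[:,:,::-1])
a=cv2.imread('pics/scene1.png'); cv2.imwrite('pics/z1.png',cv2.resize(cv2.convertScaleAbs(a[120:320,60:320],alpha=1.8),(780,600),interpolation=cv2.INTER_CUBIC))
print(manip.sense()['clock'])
E
```

```text
clock: 4.03
position: [0.5464, -0.3413, 0.1078]
ee_rot: [[-0.994, 0.106, -0.003], [0.106, 0.994, 0.002], [0.003, 0.002, -1.0]]
contact_force: [-0.6, 0.4, -0.7]
gripper_width: 0.998
4.1833
```

View pics/z1.png

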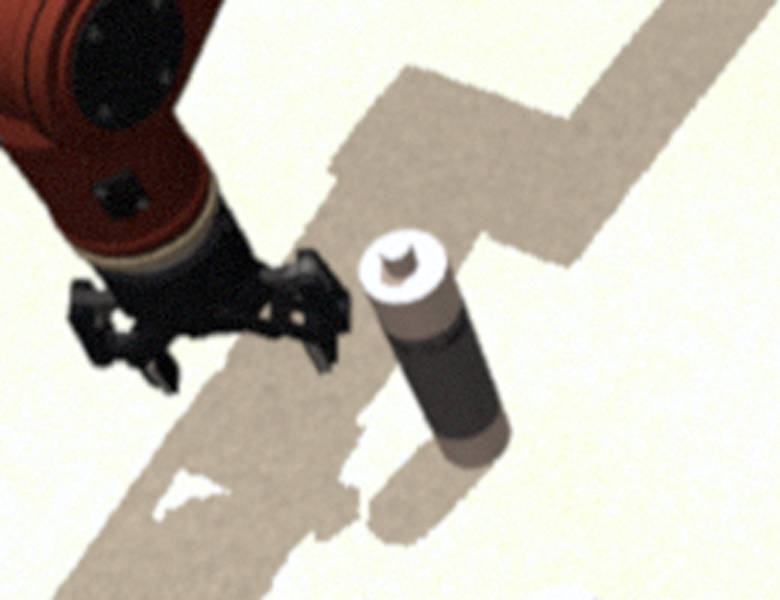

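View pics/top1.png

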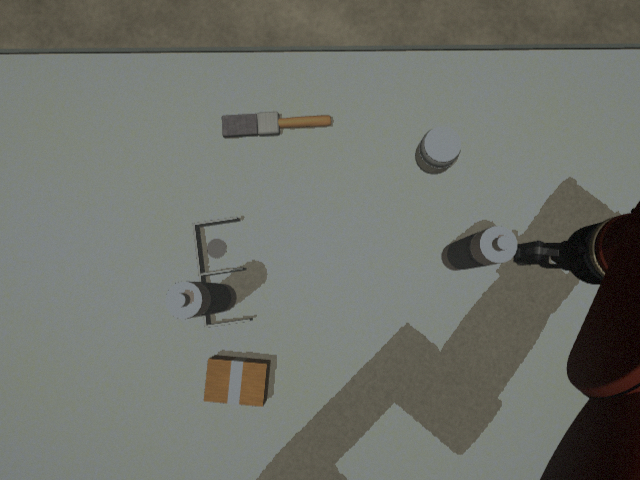

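View pics/wrist1.png

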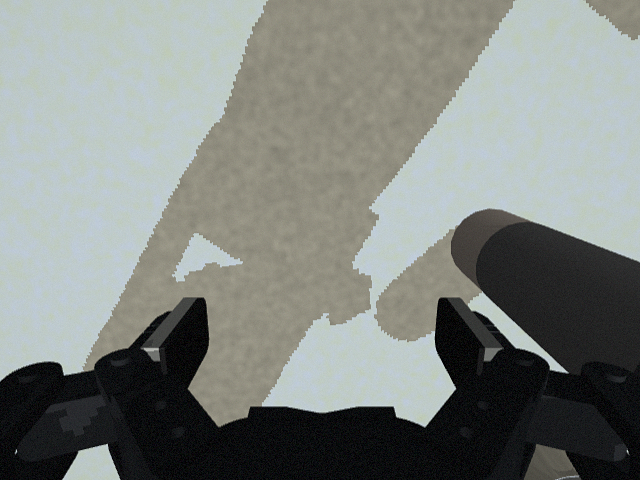

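The stray is still standing at about (490,245) in the top view. The links behind the fingertips stick out farther than the tips in the zoomed scene view, at about (345,310) against (325,368). I need to measure that profile before choosing which side to push with.

Run:
```python
from h import *
s=manip.sense(); T=np.array(s['ee_rot']); p=np.array(s['position']); print(p)
def onplane(c,uv,xo):
    R=cv2.Rodrigues(np.array(c['rvec']))[0]; t=np.array(c['tvec']); C=-R.T@t; d=R.T@np.linalg.inv(K(c))@np.array([uv[0],uv[1],1])
    n=T[:,0]; k=(n@(p+n*xo)-n@C)/(n@d); return T.T@(C+k*d-p)*1000, T.T@(C-p)
c=manip.get_calibration('scene')
for xo in(-.011,0,.011):
  for n,z in[('kn',(350,300)),('kn low',(345,330)),('tip',(325,368)),('tip in',(310,345)),('kn top',(310,250)),('Lkn',(70,290)),('Lkn bottom',(95,365)),('Ltip',(172,390))]:
    r,C=onplane(c,(z[0]/3+60,z[1]/3+120),xo); print(xo,n,r.round(0))
print(C)
c=manip.get_calibration('wrist'); print(onplane(c,(320,240),0)[1])
a=cv2.imread('pics/scene1.png'); cv2.imwrite('pics/z1b.png',cv2.resize(cv2.convertScaleAbs(a[195:265,75:185],alpha=3,beta=20),(800,510),interpolation=cv2.INTER_CUBIC))
a=cv2.imread('pics/wrist1.png'); cv2.imwrite('pics/w1b.png',cv2.convertScaleAbs(a,alpha=3,beta=20))
```

```text
[ 0.5464495  -0.3412799   0.10924567]
-0.011 kn [-11.  80. -88.]
-0.011 kn low [-11.  69. -58.]
-0.011 tip [-11.  47. -18.]
-0.011 tip in [-11.  46. -47.]
-0.011 kn top [ -11.   73. -142.]
-0.011 Lkn [ -11.  -57. -135.]
-0.011 Lkn bottom [-11. -75. -57.]
-0.011 Ltip [-11. -45. -18.]
0 kn [ -0.  76. -72.]
0 kn low [ -0.  65. -40.]
0 tip [-0. 42.  0.]
0 tip in [ -0.  41. -29.]
0 kn top [  -0.   69. -127.]
0 Lkn [  -0.  -64. -120.]
0 Lkn bottom [ -0. -82. -40.]
0 Ltip [ -0. -52.   1.]
0.011 kn [ 11.  72. -55.]
0.011 kn low [ 11.  60. -23.]
0.011 tip [11. 37. 18.]
0.011 tip in [ 11.  36. -11.]
0.011 kn top [  11.   64. -111.]
0.011 Lkn [  11.  -71. -104.]
0.011 Lkn bottom [ 11. -90. -23.]
0.011 Ltip [ 11. -59.  19.]
[-0.49992457  0.26966543 -0.82705004]
[ 6.66120828e-02  6.47754800e-05 -1.43040496e-01]
```

View pics/z1b.png

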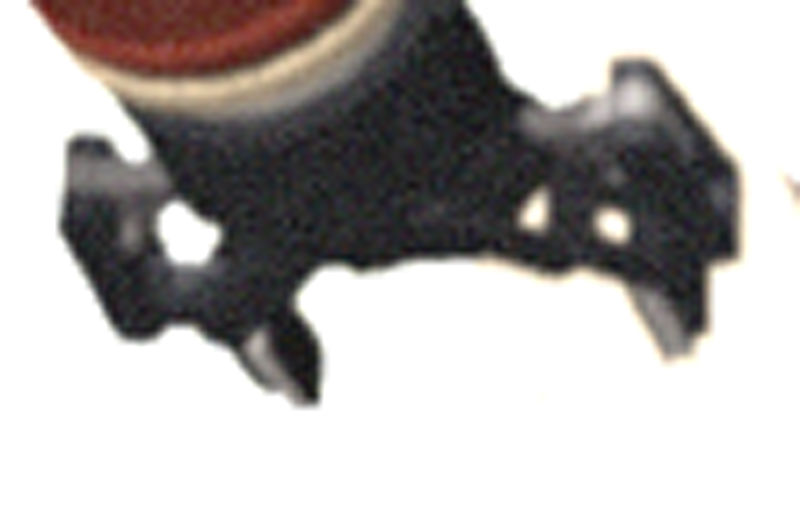

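View pics/w1b.png

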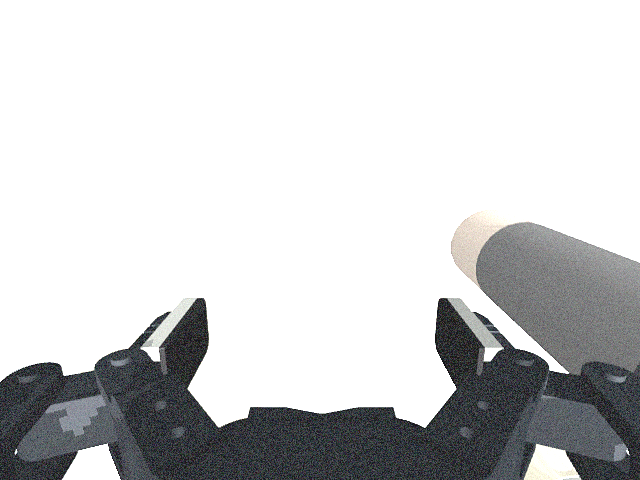

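Run:
```python
from h import *
s=manip.sense(); T=np.array(s['ee_rot']); p=np.array(s['position'])
c=manip.get_calibration('wrist')
R=cv2.Rodrigues(np.array(c['rvec']))[0]; t=np.array(c['tvec']); C=T.T@(-R.T@t-p)
print('cam axis in tool',(T.T@R.T)[:,2], C)
def at(uv,z):
    d=T.T@R.T@np.linalg.inv(K(c))@np.array([uv[0],uv[1],1]); k=(z-C[2])/d[2]; return ((C+k*d)*1000).round(0)
for n,uv in[('palm mid',(320,412)),('palm step L',(250,408)),('shoulder L',(215,430)),('sh',(130,478)),('pad outer end',(165,345)),('pad near tip',(205,298)),('back near',(180,315)),('pad far low',(165,372)),('inner knuckle top',(105,352)),('knuckle top',(10,365)),('knuckle in',(60,365))]:
    print(n,uv,[tuple(at(uv,z)) for z in(-.013,-.04,-.06,-.073,-.09)])
```

```text
cam axis in tool [-2.62738516e-01 -8.70431430e-04  9.64866682e-01] [ 6.66120828e-02  6.47754800e-05 -1.43040496e-01]
palm mid (320, 412) [(np.float64(-41.0), np.float64(-1.0), np.float64(-13.0)), (np.float64(-19.0), np.float64(-0.0), np.float64(-40.0)), (np.float64(-2.0), np.float64(-0.0), np.float64(-60.0)), (np.float64(9.0), np.float64(-0.0), np.float64(-73.0)), (np.float64(23.0), np.float64(-0.0), np.float64(-90.0))]
palm step L (250, 408) [(np.float64(-39.0), np.float64(-29.0), np.float64(-13.0)), (np.float64(-17.0), np.float64(-23.0), np.float64(-40.0)), (np.float64(-1.0), np.float64(-18.0), np.float64(-60.0)), (np.float64(10.0), np.float64(-15.0), np.float64(-73.0)), (np.float64(24.0), np.float64(-12.0), np.float64(-90.0))]
shoulder L (215, 430) [(np.float64(-50.0), np.float64(-44.0), np.float64(-13.0)), (np.float64(-25.0), np.float64(-35.0), np.float64(-40.0)), (np.float64(-8.0), np.float64(-28.0), np.float64(-60.0)), (np.float64(4.0), np.float64(-24.0), np.float64(-73.0)), (np.float64(19.0), np.float64(-18.0), np.float64(-90.0))]
sh (130, 478) [(np.float64(-74.0), np.float64(
[... 1765 characters left out ...]
at64(-73.0)), (np.float64(34.0), np.float64(-34.0), np.float64(-90.0))]
knuckle top (10, 365) [(np.float64(-19.0), np.float64(-121.0), np.float64(-13.0)), (np.float64(-1.0), np.float64(-96.0), np.float64(-40.0)), (np.float64(12.0), np.float64(-77.0), np.float64(-60.0)), (np.float64(20.0), np.float64(-65.0), np.float64(-73.0)), (np.float64(32.0), np.float64(-49.0), np.float64(-90.0))]
knuckle in (60, 365) [(np.float64(-19.0), np.float64(-102.0), np.float64(-13.0)), (np.float64(-1.0), np.float64(-81.0), np.float64(-40.0)), (np.float64(12.0), np.float64(-65.0), np.float64(-60.0)), (np.float64(20.0), np.float64(-55.0), np.float64(-73.0)), (np.float64(32.0), np.float64(-41.0), np.float64(-90.0))]
```

```bash
python3 -m pendant '[[0,-0.005,0.03,0],[0,-0.005,0.06,0],[0,-0.005,0.09,0],[0,-0.005,0.105,0],[0,-0.005,0.112,0],[0,-0.005,0.115,0],[0,-0.005,0.117,0],[0,-0.005,0.119,0],[0,-0.005,0.119,0]]'
python3 - <<'E'
from h import *
s=manip.sense();print(s['position'],s['contact_force'],s['torque'],s['clock'])
a=manip.get_image('scene')[:,:,::-1]; cv2.imwrite('pics/z2.png',cv2.resize(cv2.convertScaleAbs(a[170:290,90:250],alpha=2.5,beta=10),(800,600),interpolation=cv2.INTER_CUBIC))
E
```

```text
clock: 4.93
position: [0.5483, -0.3481, -0.006]
ee_rot: [[-0.994, 0.106, 0.002], [0.106, 0.994, -0.002], [-0.002, -0.002, -1.0]]
contact_force: [-0.2, 0.3, 0.0]
gripper_width: 1.002
[ 0.54826283 -0.34810758 -0.00601769] [-0.20443633  0.30353212  0.03534431] [ 0.065291   -0.0447825  -0.04057094] 4.9333
```

View pics/z2.png

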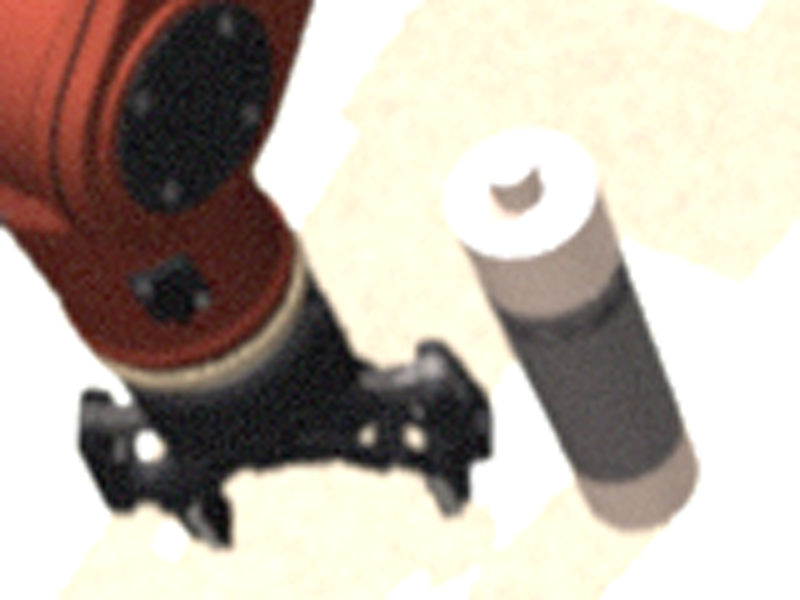

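```bash
python3 -m pendant '[[0,0.006,0.002,0],[0,0.012,0.003,0],[0,0.013,0.003,0],[0,0.014,0.003,0],[0,0.015,0.003,0],[0,0.016,0.003,0],[0,0.017,0.003,0],[0,0.018,0.003,0],[0,0.019,0.003,0],[0,0.02,0.003,0]]'
cat > chk.py <<'E'
from h import *
import sys
s=manip.sense();print('pos',s['position'].round(4),'F',s['contact_force'].round(2),'T',s['torque'].round(3),s['clock'])
a=manip.get_image('top')[:,:,::-1]; 
if len(sys.argv)>1:
    x,y=float(sys.argv[2]),float(sys.argv[3])
    o=overlay('top',a,(x,y),(.5735,.2008),np.radians(8.3)); c=manip.get_calibration('top')
    u=proj(c,[x,y,.12])[0]; u0=int(np.clip(u[0]-80,0,480));v0=int(np.clip(u[1]-60,0,360))
    z=lambda i:cv2.resize(cv2.convertScaleAbs(i[v0:v0+120,u0:u0+160],alpha=1.8,beta=10),(400,300),interpolation=cv2.INTER_CUBIC)
    b=manip.get_image('scene')[:,:,::-1]; o2=overlay('scene',b,(x,y),(.5735,.2008),np.radians(8.3)); c=manip.get_calibration('scene')
    u=proj(c,[x,y,.08])[0]; p0=int(np.clip(u[0]-90,0,480));q0=int(np.clip(u[1]-60,0,360))
    z2=lambda i:cv2.resize(cv2.convertScaleAbs(i[q0:q0+120,p0:p0+160],alpha=1.8,beta=10),(400,300),interpolation=cv2.INTER_CUBIC)
    cv2.imwrite(f'pics/{sys.argv[1]}.png',np.vstack([np.hstack([z(a),z(o)]),np.hstack([z2(b),z2(o2)])]))
E
python3 chk.py c1 .56 -.229
```

```text
clock: 5.82
position: [0.5493, -0.3274, -0.0107]
ee_rot: [[-0.994, 0.106, -0.0], [0.106, 0.994, 0.0], [0.0, 0.0, -1.0]]
contact_force: [-0.3, -0.2, 0.0]
gripper_width: 0.999
pos [ 0.5493 -0.3274 -0.0107] F [-0.33 -0.17  0.03] T [-0.042 -0.051 -0.034] 5.8167
```

View pics/c1.png

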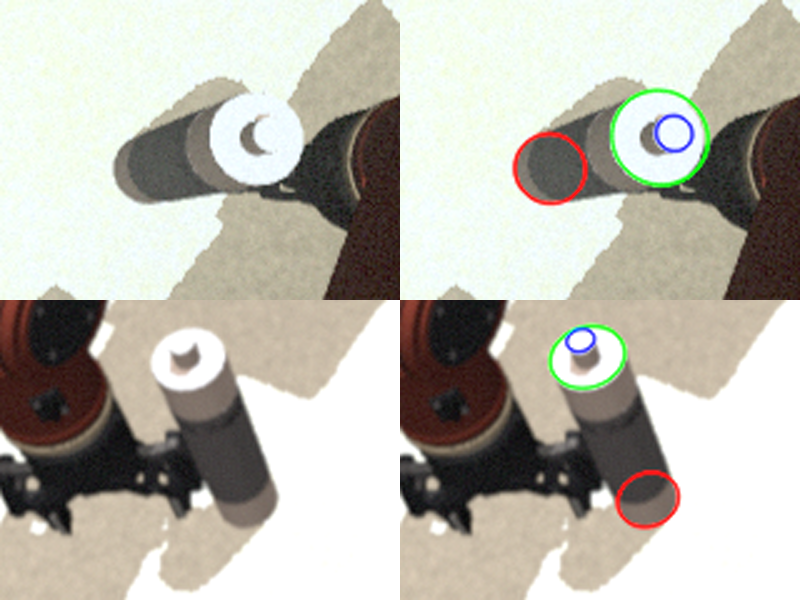

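The overlay still matches the upright, unmoved stray (top circle at (660,138) in the panel). There's no force yet, so I'll creep on.

```bash
python3 -m pendant '[[0,0.001,0,0],[0,0.002,0,0],[0,0.003,0,0],[0,0.004,0,0]]'; python3 -m pendant '[[0,0.001,0,0],[0,0.002,0,0]]';python3 -m pendant '[[0,0.001,0,0],[0,0.002,0,0]]'; python3 chk.py c2 .56 -.229
```

```text
clock: 6.25
position: [0.5502, -0.3242, -0.0101]
ee_rot: [[-0.994, 0.107, 0.001], [0.107, 0.994, -0.001], [-0.001, -0.001, -1.0]]
contact_force: [-0.7, -3.0, 2.3]
gripper_width: 0.995
clock: 6.42
position: [0.5502, -0.3217, -0.0103]
ee_rot: [[-0.994, 0.106, 0.001], [0.106, 0.994, -0.001], [-0.001, -0.001, -1.0]]
contact_force: [-0.1, -3.5, 1.6]
gripper_width: 1.005
clock: 6.58
position: [0.5502, -0.3195, -0.0106]
ee_rot: [[-0.994, 0.106, 0.0], [0.106, 0.994, -0.0], [-0.0, -0.0, -1.0]]
contact_force: [0.2, -3.1, 2.2]
gripper_width: 0.997
pos [ 0.5502 -0.3195 -0.0106] F [ 0.24 -3.12  2.24] T [-0.207  0.057 -0.014] 6.5833
```

View pics/c2.png

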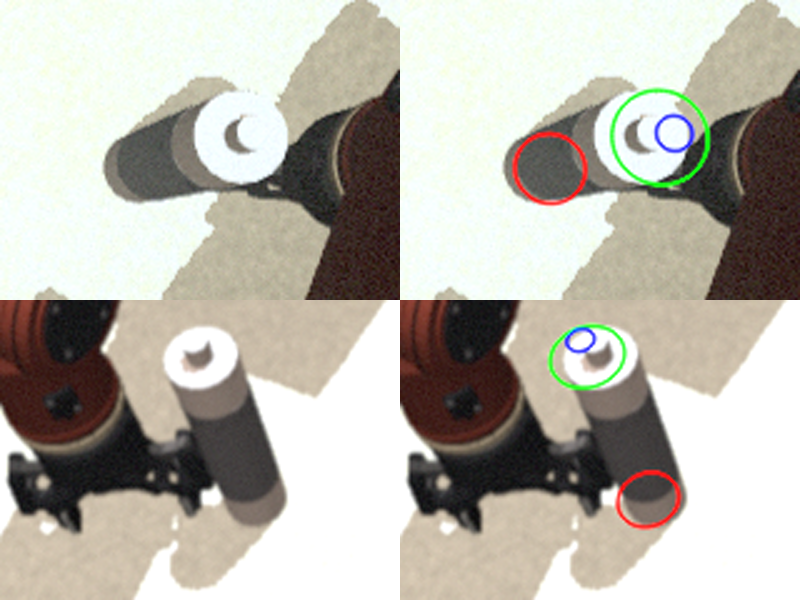

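```bash
cat > td.py <<'E'
from h import *
import sys
def topdisc(save=None):
    s=manip.sense(); a=manip.get_image('top'); g=a.min(2)
    c=manip.get_calibration('top')
    return s,a,c
def disc(a,c,guess):
    # brightest bluish-white disc near guess: contour -> minEnclosingCircle
    u=proj(c,[*guess,.215])[0]; m=np.zeros(a.shape[:2],np.uint8); cv2.circle(m,tuple(int(v) for v in u),26,255,-1)
    hsv=a.astype(int); best=((hsv[:,:,2]-hsv[:,:,0]>8)&(hsv.min(2)>150)&(m>0)).astype(np.uint8)
    best=cv2.morphologyEx(best,cv2.MORPH_OPEN,np.ones((3,3)))
    cs,_=cv2.findContours(best,cv2.RETR_EXTERNAL,cv2.CHAIN_APPROX_NONE); 
    if not cs: return None,None
    k=cv2.convexHull(max(cs,key=cv2.contourArea)); (x,y),r=cv2.minEnclosingCircle(k); e=cv2.fitEllipse(k)
    return back(c,e[0],.215),(e[0],r)
if __name__=='__main__':
    s,a,c=topdisc(); g=(float(sys.argv[1]),float(sys.argv[2]))
    print('tcp',s['position'].round(4),'F',s['contact_force'].round(1),'t',round(s['clock'],2)); print('disc',disc(a,c,g))
    print([ (back(c,b['xy'],.12).round(3),round(b['confidence'],2)) for b in manip.boxes_of('top','stray')])
E
python3 - <<'E'
from td import *
a=cv2.imread('pics/top0.png')[:,:,::-1]; c=manip.get_calibration('top')
print(a[232,485],a[300,350]); print(disc(a,c,(.56,-.229)))
a=cv2.imread('pics/top1.png')[:,:,::-1]; print(disc(a,c,(.56,-.229)))
E
python3 td.py .56 -.221
```

```text
[123 129 131] [124 128 125]
(None, None)
(None, None)
tcp [ 0.5502 -0.3193 -0.0106] F [-0.2 -3.3  2.2] t 6.68
disc (None, None)
[(array([ 0.554, -0.229]), 0.95)]
```

Run:
```python
import cv2,numpy as np
a=cv2.imread('pics/top0.png')[:,:,::-1].astype(int)
print(a[250,490],a[236,495],a[255,500],a[244,515],a[244,530])
```

```text
[121 126 131] [122 128 131] [122 128 131] [123 128 132] [124 129 128]
```

```bash
python3 - <<'E'
t=open('td.py').read()
t=t.replace("hsv=a.astype(int); best=((hsv[:,:,2]-hsv[:,:,0]>8)&(hsv.min(2)>150)&(m>0))","q=cv2.GaussianBlur(a.astype(np.float32),(0,0),1.2); best=((q[:,:,2]-q[:,:,1]>1)&(q.min(2)>95)&(m>0))")
open('td.py','w').write(t)
E
python3 - <<'E'
from td import *
c=manip.get_calibration('top')
for n in('top0','top1'):
    a=cv2.imread(f'pics/{n}.png')[:,:,::-1]; print(disc(a,c,(.56,-.229)))
E
python3 td.py .56 -.221
```

```text
(array([ 0.55913275, -0.22754634]), ((498.3883056640625, 244.14476013183594), 18.105518341064453))
(array([ 0.5591029 , -0.22714384]), ((498.079833984375, 244.16603088378906), 18.25078010559082))
tcp [ 0.5502 -0.3194 -0.0107] F [-0.7 -3.5  0.9] t 6.78
disc (array([ 0.55991805, -0.21936087]), ((492.0842590332031, 243.5249786376953), 18.22509002685547))
[(array([ 0.556, -0.229]), 0.58)]
```

```bash
python3 -m pendant '[[0,0.001,0,0],[0,0.002,0,0],[0,0.003,0,0],[0,0.004,0,0],[0,0.005,0,0]]'; python3 td.py .56 -.215;  python3 -m pendant '[[0,0.002,0,0],[0,0.004,0,0],[0,0.006,0,0]]'; python3 td.py .56 -.209
```

```text
clock: 7.3
position: [0.5507, -0.3143, -0.0107]
ee_rot: [[-0.994, 0.106, -0.0], [0.106, 0.994, -0.0], [0.0, -0.0, -1.0]]
contact_force: [-0.8, -2.5, 2.4]
gripper_width: 0.997
tcp [ 0.5507 -0.3143 -0.0107] F [-0.8 -2.5  2.4] t 7.3
disc (array([ 0.56039966, -0.21446249]), ((488.31463623046875, 243.1455841064453), 18.22079086303711))
[(array([ 0.557, -0.226]), 0.67), (array([0.76, 0.1 ]), 0.22), (array([0.54 , 0.193]), 0.21)]
clock: 7.65
position: [0.5513, -0.3083, -0.0107]
ee_rot: [[-0.994, 0.106, -0.0], [0.106, 0.994, 0.0], [0.0, 0.0, -1.0]]
contact_force: [-0.1, -2.9, 1.7]
gripper_width: 1.001
tcp [ 0.5513 -0.3083 -0.0107] F [-0.1 -2.9  1.7] t 7.65
disc (array([ 0.5610023 , -0.20820589]), ((483.50347900390625, 242.6707763671875), 18.1947021484375))
[(array([ 0.559, -0.219]), 0.94), (array([0.765, 0.101]), 0.68)]
```

The top disc now moves exactly with the tool, so the stray is sliding upright. I'll continue in longer strokes.

```bash
python3 -m pendant '[[0,0.002,0,0],[0,0.005,0,0],[0,0.009,0,0],[0,0.013,0,0],[0,0.017,0,0],[0,0.021,0,0],[0,0.025,0,0],[0,0.029,0,0],[0,0.033,0,0],[0,0.037,0,0]]'; python3 td.py .566 -.172
```

```text
clock: 8.58
position: [0.5553, -0.2713, -0.0107]
ee_rot: [[-0.994, 0.106, 0.0], [0.106, 0.994, -0.0], [-0.0, -0.0, -1.0]]
contact_force: [-0.2, -3.7, 1.4]
gripper_width: 0.999
tcp [ 0.5553 -0.2713 -0.0107] F [-0.2 -3.7  1.4] t 8.58
disc (array([ 0.56511362, -0.17077387]), ((454.7903747558594, 239.45730590820312), 18.031566619873047))
[(array([ 0.56 , -0.178]), 0.82)]
```

```bash
R='x'; python3 -m pendant '[[0,0.004,0,0],[0,0.008,0,0],[0,0.012,0,0],[0,0.016,0,0],[0,0.02,0,0],[0,0.024,0,0],[0,0.028,0,0],[0,0.032,0,0],[0,0.036,0,0],[0,0.04,0,0]]'; python3 td.py .57 -.131;  python3 -m pendant '[[0,0.004,0,0],[0,0.008,0,0],[0,0.012,0,0],[0,0.016,0,0],[0,0.02,0,0],[0,0.024,0,0],[0,0.028,0,0],[0,0.032,0,0],[0,0.036,0,0],[0,0.04,0,0]]'; python3 td.py .575 -.091
```

```text
clock: 9.52
position: [0.5596, -0.2315, -0.0107]
ee_rot: [[-0.994, 0.106, -0.0], [0.106, 0.994, -0.0], [-0.0, -0.0, -1.0]]
contact_force: [0.0, -3.7, 2.9]
gripper_width: 1.001
tcp [ 0.5596 -0.2315 -0.0107] F [ 0.  -3.7  2.9] t 9.52
disc (array([ 0.56923019, -0.12956784]), ((423.34991455078125, 236.24497985839844), 17.890827178955078))
[(array([ 0.566, -0.134]), 0.84)]
clock: 10.45
position: [0.5638, -0.1917, -0.0107]
ee_rot: [[-0.994, 0.106, -0.0], [0.106, 0.994, 0.0], [0.0, 0.0, -1.0]]
contact_force: [-0.3, -3.4, 2.6]
gripper_width: 0.996
tcp [ 0.5638 -0.1917 -0.0107] F [-0.3 -3.4  2.6] t 10.45
disc (array([ 0.57378242, -0.08856169]), ((392.22271728515625, 232.7244110107422), 18.11890983581543))
[(array([ 0.573, -0.098]), 0.67)]
```

```bash
python3 chk.py c3 .5742 -.0922
```

```text
pos [ 0.5636 -0.1911 -0.011 ] F [-0.09 -1.35  0.48] T [-0.196 -0.01  -0.   ] 10.55
```

View pics/c3.png

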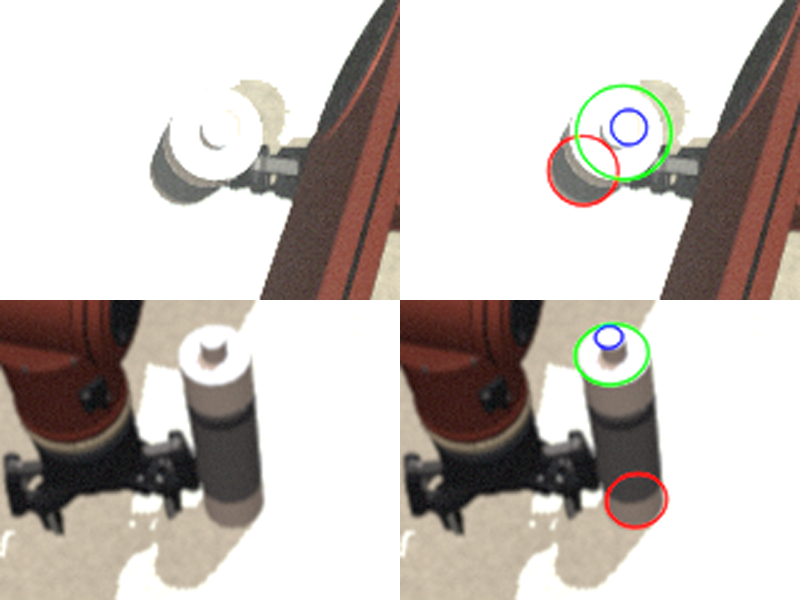

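The overlay shows the stray about 2 to 3 mm ahead of the predicted outline at both base and top, and still upright. Continuing.

```bash
python3 -m pendant '[[0,0.004,0,0],[0,0.008,0,0],[0,0.012,0,0],[0,0.016,0,0],[0,0.02,0,0],[0,0.024,0,0],[0,0.028,0,0],[0,0.032,0,0],[0,0.036,0,0],[0,0.04,0,0]]'; python3 td.py .578 -.05;  python3 -m pendant '[[0,0.004,0,0],[0,0.008,0,0],[0,0.012,0,0],[0,0.016,0,0],[0,0.02,0,0],[0,0.024,0,0],[0,0.028,0,0],[0,0.032,0,0],[0,0.036,0,0],[0,0.04,0,0]]'; python3 td.py .582 -.01; python3 chk.py c4 .5827 -.0115
```

```text
clock: 11.48
position: [0.568, -0.1519, -0.0107]
ee_rot: [[-0.994, 0.106, -0.0], [0.106, 0.994, 0.0], [0.0, 0.0, -1.0]]
contact_force: [-0.8, -3.5, 1.8]
gripper_width: 1.0
tcp [ 0.568  -0.1519 -0.0107] F [-0.8 -3.5  1.8] t 11.48
disc (array([ 0.57805555, -0.04807522]), ((361.6539611816406, 229.431884765625), 17.905860900878906))
[(array([ 0.581, -0.053]), 0.78)]
clock: 12.42
position: [0.5723, -0.1122, -0.0107]
ee_rot: [[-0.994, 0.106, -0.0], [0.106, 0.994, -0.0], [0.0, -0.0, -1.0]]
contact_force: [-0.3, -3.1, 3.0]
gripper_width: 1.0
tcp [ 0.5723 -0.1122 -0.0107] F [-0.3 -3.1  3. ] t 12.42
disc (array([ 0.58241817, -0.0067789 ]), ((330.6376037597656, 226.08816528320312), 17.93368148803711))
[(array([ 0.584, -0.011]), 0.91)]
pos [ 0.572  -0.1115 -0.011 ] F [-0.6  -1.48 -0.86] T [-0.179  0.011 -0.029] 12.5167
```

View pics/c4.png

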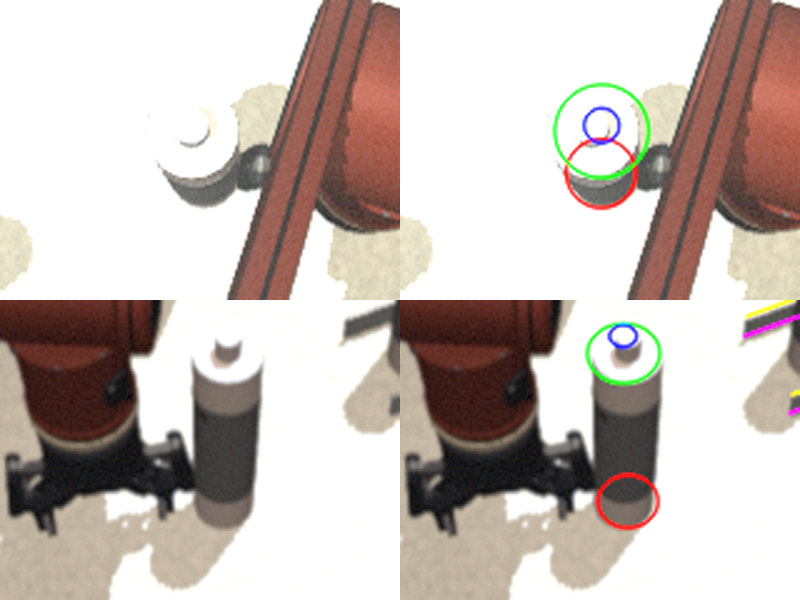

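```bash
python3 -m pendant '[[0,-0.003,0,0],[0,-0.01,0,0],[0,-0.02,0,0],[0,-0.03,0,0],[0,-0.03,0,0]]'; python3 td.py .582 -.01; python3 chk.py c5 .5827 -.0115
```

```text
clock: 13.03
position: [0.569, -0.1449, -0.0105]
ee_rot: [[-0.994, 0.108, 0.0], [0.108, 0.994, -0.001], [-0.001, -0.001, -1.0]]
contact_force: [-0.0, 0.5, -0.5]
gripper_width: 1.001
tcp [ 0.569  -0.1449 -0.0105] F [-0.   0.5 -0.5] t 13.03
disc (array([ 0.58167187, -0.01742043]), ((338.615234375, 226.66734313964844), 17.63942527770996))
[(array([ 0.583, -0.02 ]), 0.85)]
pos [ 0.569  -0.1434 -0.0107] F [ 0.91 -0.86 -0.13] T [0.021 0.028 0.021] 13.1333
```

View pics/c5.png

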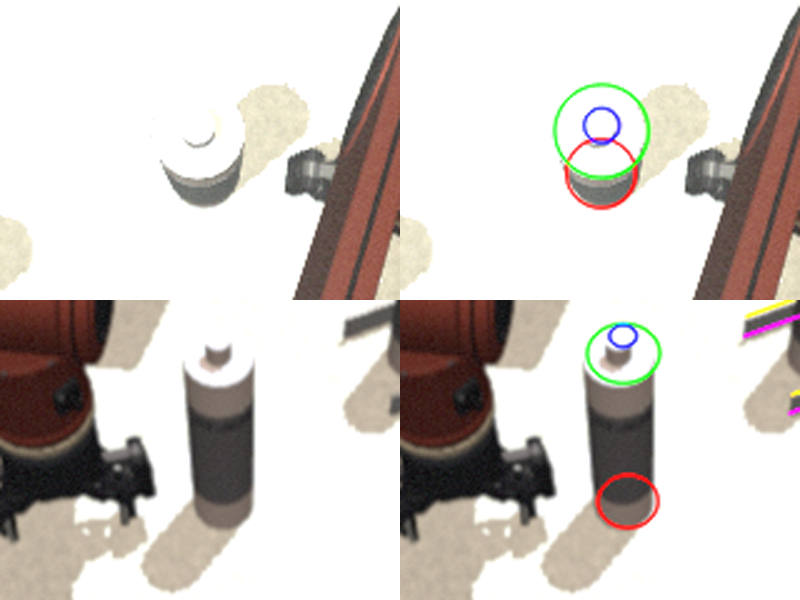

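After backing off, the top came back about 10 mm, so it had been leaning about 2.7° while pushed. It stands upright again at about (0.582, -0.018). I'll push in shorter strokes and release between them.

```bash
python3 -m pendant '[[0,0.01,0,0],[0,0.02,0,0],[0,0.024,0,0],[0,0.026,0,0],[0,0.028,0,0],[0,0.03,0,0],[0,0.033,0,0],[0,0.036,0,0],[0,0.04,0,0],[0,0.044,0,0]]'; python3 -m pendant '[[0,0.004,0,0],[0,0.008,0,0],[0,0.012,0,0],[0,0.016,0,0],[0,0.02,0,0],[0,0.024,0,0],[0,0.028,0,0],[0,0.032,0,0],[0,0.034,0,0],[0,0.035,0,0]]'; python3 td.py .587 .035;python3 -m pendant '[[0,-0.003,0,0],[0,-0.01,0,0],[0,-0.01,0,0],[0,-0.01,0,0]]';python3 td.py .587 .032
```

```text
clock: 14.07
position: [0.5742, -0.0989, -0.0103]
ee_rot: [[-0.994, 0.107, 0.001], [0.107, 0.994, -0.0], [-0.001, -0.0, -1.0]]
contact_force: [-0.4, -3.5, 2.2]
gripper_width: 0.998
clock: 14.9
position: [0.5775, -0.0635, -0.0107]
ee_rot: [[-0.994, 0.106, 0.0], [0.106, 0.994, -0.0], [-0.0, -0.0, -1.0]]
contact_force: [-0.2, -3.7, 2.1]
gripper_width: 1.0
tcp [ 0.5775 -0.0635 -0.0107] F [-0.2 -3.7  2.1] t 14.9
disc (array([0.58789767, 0.03983594]), ((295.8291015625, 221.92466735839844), 18.033123016357422))
[(array([0.593, 0.042]), 0.62)]
clock: 15.33
position: [0.5761, -0.0742, -0.011]
ee_rot: [[-0.994, 0.107, -0.001], [0.107, 0.994, 0.0], [0.001, 0.0, -1.0]]
contact_force: [0.5, -0.1, 0.3]
gripper_width: 0.999
tcp [ 0.5761 -0.0742 -0.011 ] F [ 0.5 -0.1  0.3] t 15.33
disc (array([0.58836204, 0.03242552]), ((301.359619140625, 221.59701538085938), 17.5535888671875))
[(array([0.59 , 0.034]), 0.96)]
```

```bash
python3 -m pendant '[[0,0.006,0,0],[0,0.009,0,0],[0,0.011,0,0],[0,0.013,0,0],[0,0.016,0,0],[0,0.02,0,0],[0,0.024,0,0],[0,0.028,0,0],[0,0.032,0,0],[0,0.036,0,0]]'; python3 -m pendant '[[0,0.004,0,0],[0,0.008,0,0],[0,0.01,0,0],[0,0.011,0,0],[0,0.005,0,0],[0,-0.005,0,0],[0,-0.015,0,0],[0,-0.025,0,0],[0,-0.025,0,0]]'; python3 td.py .592 .07; python3 chk.py c6 .592 .07
```

```text
clock: 16.27
position: [0.5803, -0.0376, -0.0107]
ee_rot: [[-0.994, 0.106, -0.0], [0.106, 0.994, -0.0], [0.0, -0.0, -1.0]]
contact_force: [-0.4, -2.5, 2.6]
gripper_width: 1.001
clock: 17.02
position: [0.5773, -0.0653, -0.0108]
ee_rot: [[-0.994, 0.108, -0.0], [0.108, 0.994, -0.0], [0.0, -0.0, -1.0]]
contact_force: [0.4, -0.5, 0.1]
gripper_width: 0.999
tcp [ 0.5773 -0.0653 -0.0108] F [ 0.4 -0.5  0.1] t 17.02
disc (array([0.5905296, 0.0721251]), ((271.8278503417969, 219.913818359375), 17.592761993408203))
[(array([0.593, 0.074]), 0.63)]
pos [ 0.5774 -0.0638 -0.0108] F [ 0.66 -0.01  0.01] T [0.03  0.033 0.012] 17.1167
```

View pics/c6.png

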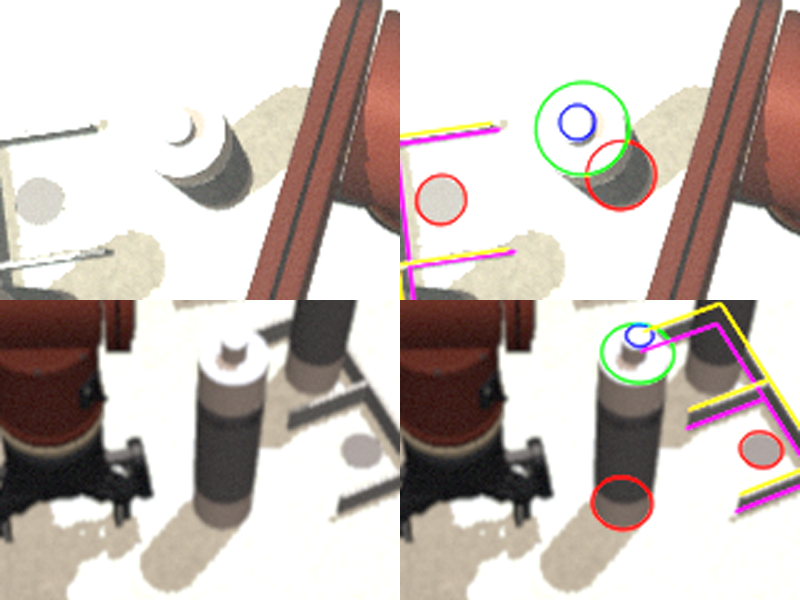

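```bash
python3 -m pendant '[[-0.01,0.004,0,-4.8],[-0.02,0.009,0,-9.6],[-0.03,0.014,0,-14.4],[-0.03,0.014,0,-14.4],[-0.03,0.014,0,-14.4]]'
python3 - <<'E'
from td import *
s,a,c=topdisc(); p=s['position'][:2]; d=s['ee_rot'][:2,1]; x=s['ee_rot'][:2,0]
st=np.array([.591,.070]); print('along',(st-p)@d,'lat',(st-p)@x, 'home along',(np.array([.5735,.2008])-p)@d,'lat',(np.array([.5735,.2008])-p)@x,np.degrees(np.arctan2(d[1],d[0])))
E
```

```text
clock: 17.63
position: [0.609, -0.0517, -0.0107]
ee_rot: [[-0.99, -0.143, -0.0], [-0.143, 0.99, -0.0], [0.0, -0.0, -1.0]]
contact_force: [-0.8, -0.0, -0.3]
gripper_width: 1.002
along 0.12299508634681874 lat 0.0004280969796906819 home along 0.2549533311362049 lat -0.0009545182348817756 98.22076968556894
```

```bash
python3 -m pendant '[[0,0.01,0,0],[0,0.019,0,0],[0,0.023,0,0],[0,0.025,0,0],[0,0.027,0,0],[0,0.029,0,0],[0,0.032,0,0],[0,0.035,0,0],[0,0.039,0,0],[0,0.043,0,0]]'; python3 -m pendant '[[0,0.004,0,0],[0,0.008,0,0],[0,0.012,0,0],[0,0.016,0,0],[0,0.02,0,0],[0,0.024,0,0],[0,0.028,0,0],[0,0.032,0,0],[0,0.034,0,0],[0,0.035,0,0]]'; python3 -m pendant '[[0,-0.004,0,0],[0,-0.01,0,0],[0,-0.02,0,0],[0,-0.02,0,0]]'; python3 td.py .582 .125; python3 chk.py c7 .5833 .122
```

```text
clock: 18.52
position: [0.6028, -0.0095, -0.0106]
ee_rot: [[-0.99, -0.144, 0.0], [-0.144, 0.99, -0.0], [-0.0, -0.0, -1.0]]
contact_force: [0.7, -3.5, 1.4]
gripper_width: 0.999
clock: 19.35
position: [0.5976, 0.0254, -0.0107]
ee_rot: [[-0.989, -0.145, 0.0], [-0.145, 0.989, -0.0], [-0.0, -0.0, -1.0]]
contact_force: [0.7, -2.9, 1.3]
gripper_width: 1.004
clock: 19.68
position: [0.6007, 0.0034, -0.0109]
ee_rot: [[-0.99, -0.143, -0.0], [-0.143, 0.99, -0.0], [0.0, -0.0, -1.0]]
contact_force: [0.2, -0.7, -0.5]
gripper_width: 1.002
tcp [ 0.6007  0.0034 -0.0109] F [ 0.2 -0.7 -0.5] t 19.68
disc (array([0.58517871, 0.12410099]), ((233.19973754882812, 223.7492218017578), 17.519926071166992))
[(array([0.597, 0.147]), 0.89)]
pos [ 0.6005  0.0045 -0.0109] F [ 0.25 -0.86  0.15] T [0.07  0.006 0.026] 19.7833
```

View pics/c7.png

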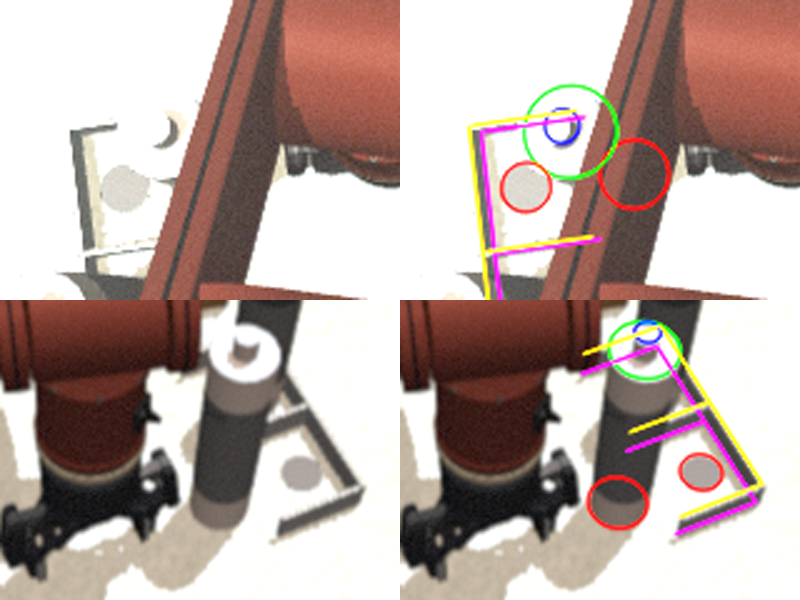

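Run:
```python
from h import *
b=manip.get_image('scene')[:,:,::-1]
cv2.imwrite('pics/s8.png',cv2.convertScaleAbs(b,alpha=1.8,beta=10))
a=manip.get_image('top')[:,:,::-1]; cv2.imwrite('pics/t8.png',cv2.convertScaleAbs(a,alpha=1.8,beta=10))
print(manip.sense()['joints'].round(2))
```

```text
[-0.12  0.45  1.74  0.    0.96 -1.84]
```

View pics/s8.png

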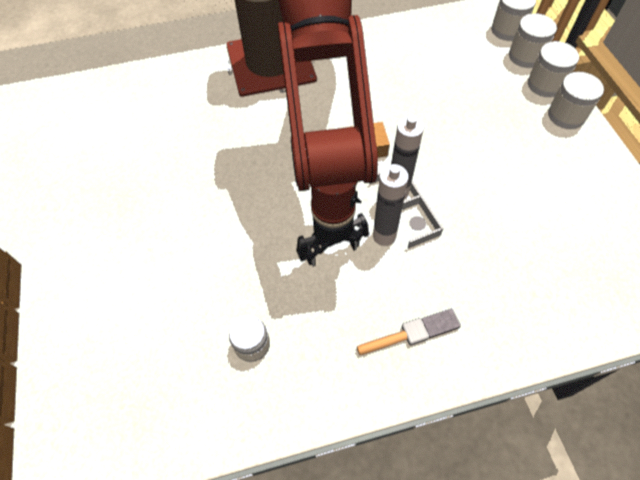

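View pics/t8.png

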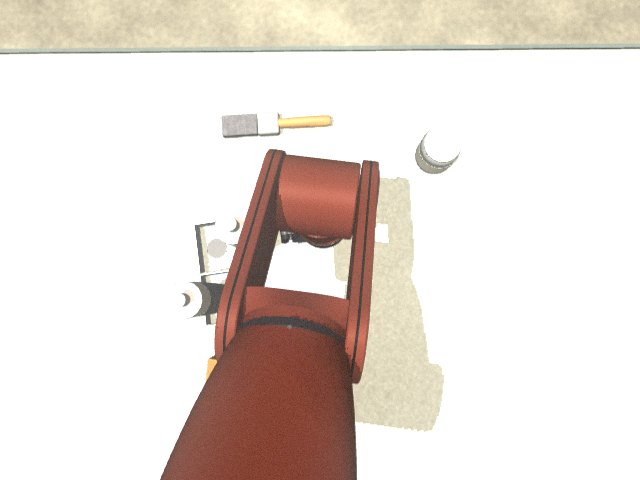

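```bash
python3 - <<'E'
from h import *
def ray(n,uv):
    c=manip.get_calibration(n);R=cv2.Rodrigues(np.array(c['rvec']))[0]; t=np.array(c['tvec']); C=-R.T@t; d=R.T@np.linalg.inv(K(c))@np.array([uv[0],uv[1],1]); return C,d/np.linalg.norm(d)
print('cams',ray('top',(320,240))[0],ray('scene',(320,240))[0])
def tri(u,v):
    C1,d1=ray('scene',u);C2,d2=ray('top',v); A=np.c_[d1,-d2]; k=np.linalg.lstsq(A,C2-C1,rcond=None)[0]; p,q=C1+k[0]*d1,C2+k[1]*d2
    return ((p+q)/2).round(3),np.linalg.norm(p-q).round(3)
for u,v in [((372,178),(275,152)),((375,165),(268,158)),((297,180),(368,162)),((302,186),(377,165)),((365,50),(220,345)),((343,130),(268,190))]: print(u,v,tri(u,v))
s=manip.sense(); print(s['position'])
E
python3 - <<'E'
import cv2
b=cv2.imread('pics/s8.png'); cv2.imwrite('pics/s8z.png',cv2.resize(b[10:260,270:470],(640,800))[:600*1][:600])
cv2.imwrite('pics/s8z.png',cv2.resize(b[100:260,270:480],(787,600),interpolation=cv2.INTER_CUBIC))
E
```

```text
cams [ 0.49645749 -0.01036938  0.81431899] [ 1.07513088 -0.12867182  0.93504806]
(372, 178) (275, 152) (array([0.652, 0.054, 0.316]), np.float64(0.004))
(375, 165) (268, 158) (array([0.641, 0.06 , 0.332]), np.float64(0.003))
(297, 180) (368, 162) (array([ 0.636, -0.054,  0.329]), np.float64(0.012))
(302, 186) (377, 165) (array([ 0.638, -0.056,  0.317]), np.float64(0.006))
(365, 50) (220, 345) (array([0.444, 0.1  , 0.375]), np.float64(0.004))
(343, 130) (268, 190) (array([0.594, 0.038, 0.37 ]), np.float64(0.033))
[ 0.60037965  0.00531947 -0.01081112]
```

View pics/s8z.png

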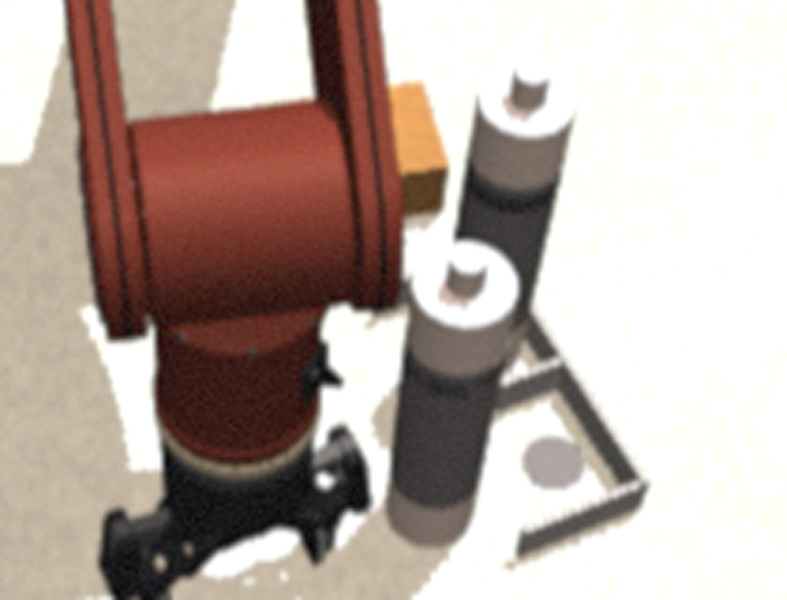

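The fork bottom comes out at about z 0.27, above the neighbour's 0.235 nozzle, and the wrist passes clear of it. Now the last stroke, most of the way.

```bash
python3 -m pendant '[[0,0.008,0,0],[0,0.014,0,0],[0,0.018,0,0],[0,0.02,0,0],[0,0.022,0,0],[0,0.024,0,0],[0,0.027,0,0],[0,0.03,0,0],[0,0.034,0,0],[0,0.038,0,0]]'; python3 -m pendant '[[0,0.004,0,0],[0,0.008,0,0],[0,0.012,0,0],[0,0.016,0,0],[0,0.02,0,0],[0,0.024,0,0],[0,0.028,0,0],[0,0.032,0,0],[0,0.036,0,0],[0,0.038,0,0]]'; python3 -m pendant '[[0,0.002,0,0],[0,0.004,0,0],[0,0.005,0,0],[0,0,0,0],[0,-0.01,0,0],[0,-0.02,0,0],[0,-0.02,0,0]]'; python3 td.py .575 .182; python3 chk.py c9 .5752 .183
```

```text
clock: 20.82
position: [0.5953, 0.0429, -0.0105]
ee_rot: [[-0.99, -0.144, 0.0], [-0.144, 0.99, -0.0], [-0.0, -0.0, -1.0]]
contact_force: [0.5, -3.1, 2.9]
gripper_width: 0.999
clock: 21.65
position: [0.5895, 0.081, -0.0107]
ee_rot: [[-0.989, -0.145, 0.0], [-0.145, 0.989, 0.0], [-0.0, 0.0, -1.0]]
contact_force: [0.4, -3.1, 2.2]
gripper_width: 1.004
clock: 22.23
position: [0.5925, 0.0586, -0.011]
ee_rot: [[-0.99, -0.143, -0.0], [-0.143, 0.99, -0.0], [0.0, -0.0, -1.0]]
contact_force: [-0.5, -0.5, 0.4]
gripper_width: 1.004
tcp [ 0.5925  0.0586 -0.011 ] F [-0.5 -0.5  0.4] t 22.23
disc (array([0.57398673, 0.19387819]), ((181.41552734375, 231.83363342285156), 17.138967514038086))
[]
pos [ 0.5923  0.0598 -0.0109] F [-0.23  0.06  0.02] T [0.019 0.033 0.088] 22.3333
```

View pics/c9.png

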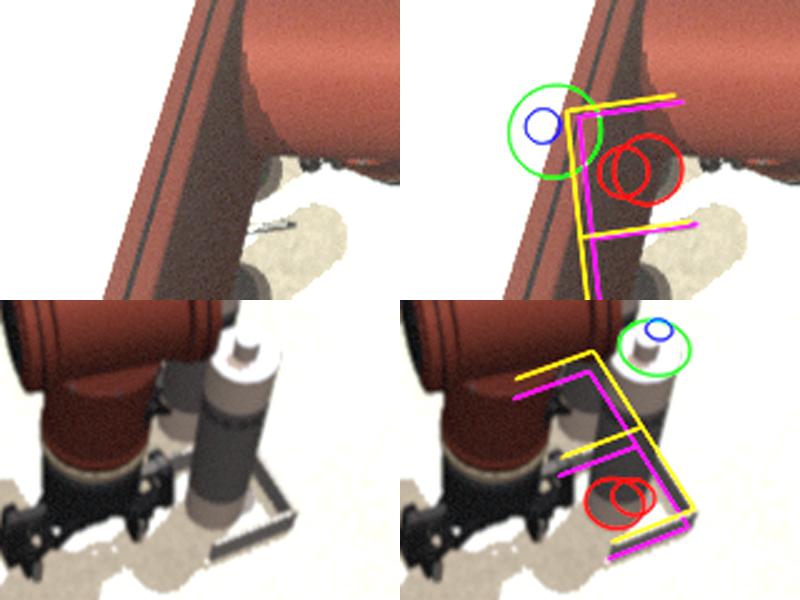

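The arm hides the stray in the top view. In the scene view its top, at (246,358), doesn't fit my guessed overlay. I'll zoom in and fit base and top separately.

Run:
```python
from h import *
b=manip.get_image('scene')[:,:,::-1]; cv2.imwrite('pics/s10raw.png',b)
y=np.radians(8.3)
def crop(i): return cv2.resize(cv2.convertScaleAbs(i[110:260,330:480],alpha=1.6),(600,600),interpolation=cv2.INTER_CUBIC)
cv2.imwrite('pics/s10.png',crop(b))
```

```text
(no output)
```

View pics/s10.png

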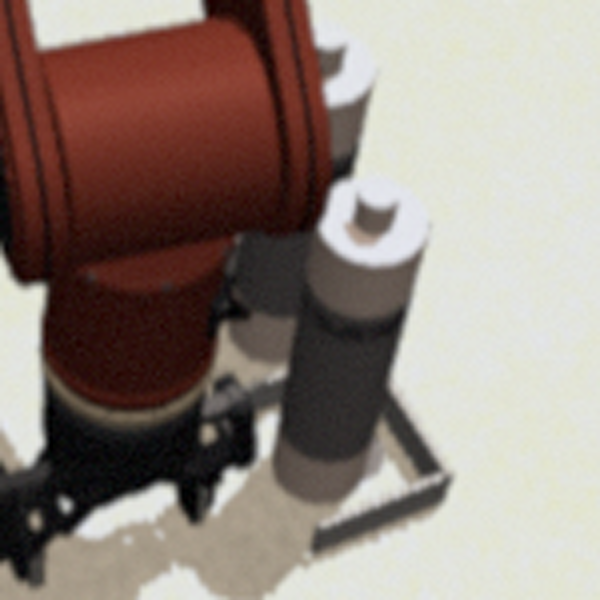

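Run:
```python
from h import *
c=manip.get_calibration('scene')
print(back(c,(423.5,165.5),.215),back(c,(424.3,157),.235),back(c,(411,228),0))
b=cv2.imread('pics/s10raw.png'); y=np.radians(8.3); h=np.array([.5735,.2008]); nb=h-.09*np.array([np.cos(y),np.sin(y)])
out=[]
for s in [(.5768,.178),(.5775,.172)]:
    o=overlay('scene',b,s,h,y,nb); out.append(cv2.resize(cv2.convertScaleAbs(o[130:250,360:460],alpha=1.6),(400,480),interpolation=cv2.INTER_CUBIC))
cv2.imwrite('pics/s11.png',np.hstack(out))
```

```text
[0.58059809 0.17744599] [0.57720355 0.17690306] [0.58344097 0.1835659 ]
```

View pics/s11.png

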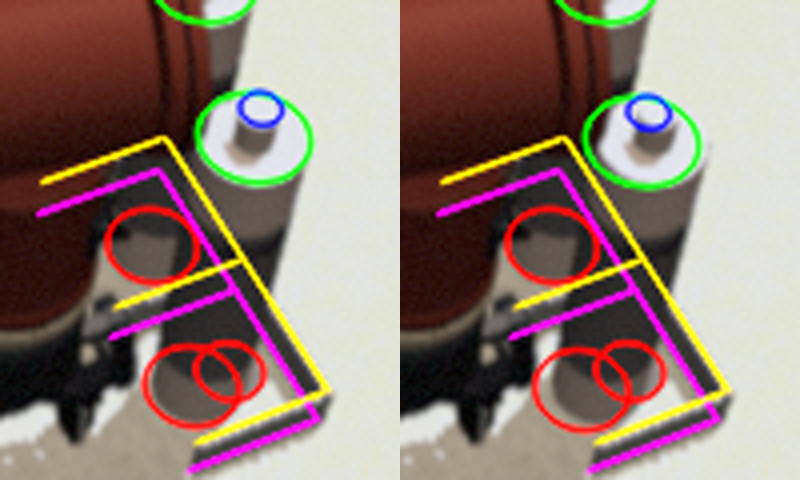

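```bash
python3 -m pendant '[[0,0.01,0,0],[0,0.017,0,0],[0,0.02,0,0],[0,0.022,0,0],[0,0.024,0,0],[0,0.026,0,0],[0,0.028,0,0],[0,0.031,0,0],[0,0.034,0,0],[0,0.037,0,0]]'; python3 -m pendant '[[0,0.002,0,0],[0,0.004,0,0],[0,0.006,0,0],[0,0.006,0,0],[0,0.003,0,0],[0,-0.005,0,0],[0,-0.015,0,0],[0,-0.025,0,0],[0,-0.025,0,0]]'
cat > fin.py <<'E'
from h import *
import sys
b=manip.get_image('scene')[:,:,::-1]; y=np.radians(8.3); h=np.array([.5735,.2008]); X=np.array([np.cos(y),np.sin(y)]);Y=np.array([-X[1],X[0]]); nb=h-.09*X
out=[cv2.resize(cv2.convertScaleAbs(b[120:240,360:460],alpha=1.6),(400,480),interpolation=cv2.INTER_CUBIC)]
o=overlay('scene',b,h+float(sys.argv[1])*X+float(sys.argv[2])*Y,h,y,nb); out.append(cv2.resize(cv2.convertScaleAbs(o[120:240,360:460],alpha=1.6),(400,480),interpolation=cv2.INTER_CUBIC))
cv2.imwrite(sys.argv[3],np.hstack(out)); s=manip.sense(); print(s['clock'],s['position'],s['contact_force'])
E
python3 fin.py 0 -.004 pics/f1.png
```

```text
clock: 23.32
position: [0.5874, 0.0972, -0.0104]
ee_rot: [[-0.99, -0.144, 0.001], [-0.144, 0.99, -0.0], [-0.001, -0.0, -1.0]]
contact_force: [0.6, -3.8, 2.1]
gripper_width: 1.003
clock: 24.07
position: [0.591, 0.0702, -0.0108]
ee_rot: [[-0.99, -0.143, 0.0], [-0.143, 0.99, -0.001], [0.0, -0.001, -1.0]]
contact_force: [0.2, 0.1, -0.2]
gripper_width: 1.002
24.1167 [ 0.59092374  0.07102978 -0.01076018] [ 0.22454323 -0.01907198  0.54353745]
```

View pics/f1.png

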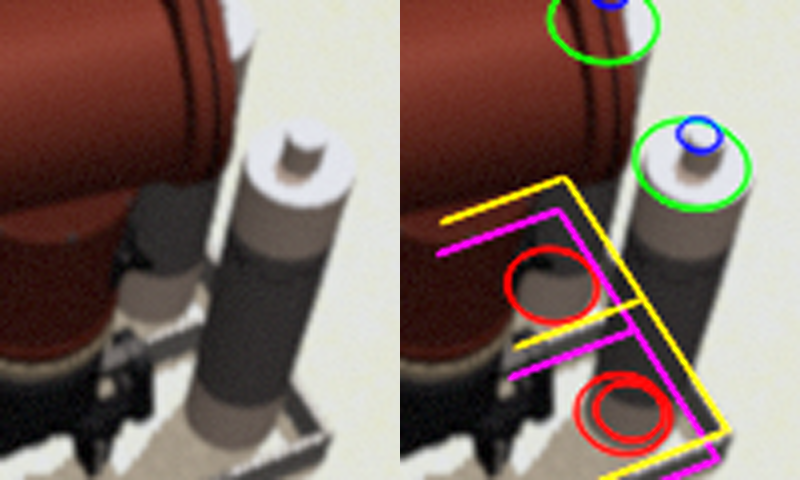

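```bash
python3 -m pendant '[[0,-0.03,0,0],[0,-0.06,0,0],[0,-0.09,0,0],[0,-0.12,-0.02,0],[0,-0.15,-0.05,0],[0,-0.18,-0.09,0],[0,-0.21,-0.12,0],[0,-0.24,-0.15,0],[0,-0.27,-0.18,0],[0,-0.28,-0.2,0]]'
python3 - <<'E'
from h import *
b=manip.get_image('scene')[:,:,::-1];a=manip.get_image('top')[:,:,::-1]; y=np.radians(8.3); h=np.array([.5735,.2008]); X=np.array([np.cos(y),np.sin(y)]);Y=np.array([-X[1],X[0]]); nb=h-.09*X
z=lambda i,u,v:cv2.resize(cv2.convertScaleAbs(i[v:v+120,u:u+130],alpha=1.5),(400,369),interpolation=cv2.INTER_CUBIC)
s=h
A=overlay('top',a,s,h,y,nb);B=overlay('scene',b,s,h,y,nb)
cv2.imwrite('pics/topF.png',a);cv2.imwrite('pics/sceneF.png',b)
o=np.vstack([np.hstack([z(a,145,210),z(A,145,210)]),np.hstack([z(b,350,120),z(B,350,120)])]); cv2.imwrite('pics/F.png',cv2.resize(o,(650,600)))
print(manip.sense()['clock'])
E
```

```text
clock: 24.95
position: [0.6311, -0.2076, 0.1913]
ee_rot: [[-0.99, -0.142, 0.001], [-0.142, 0.99, -0.001], [-0.001, -0.001, -1.0]]
contact_force: [0.4, 0.4, 0.0]
gripper_width: 0.998
25.05
```

View pics/F.png

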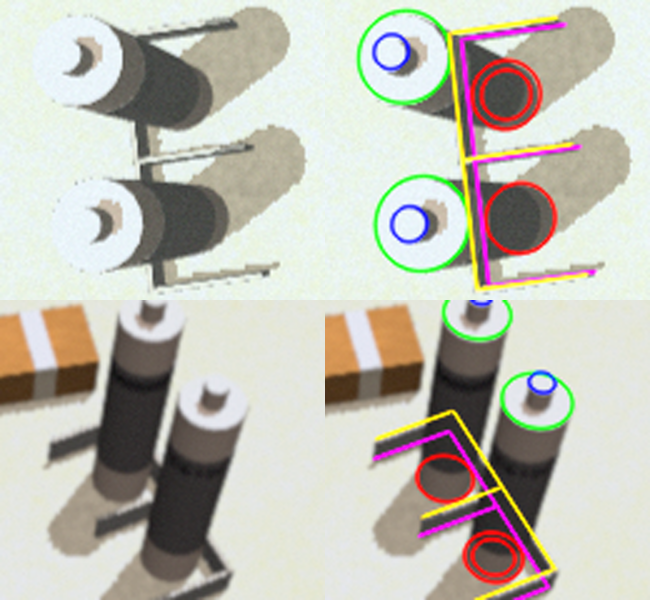

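View pics/topF.png

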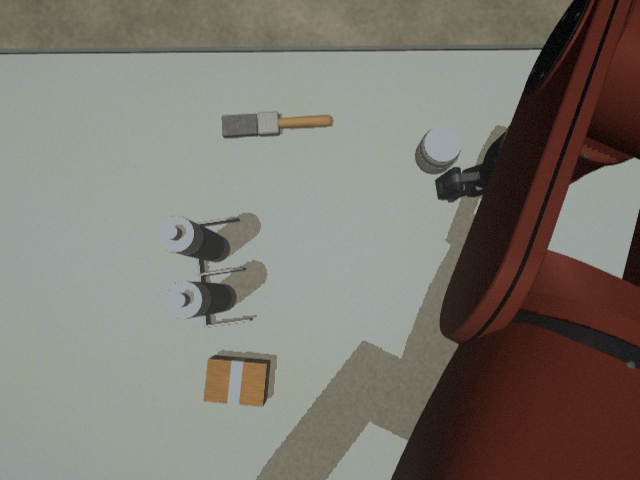

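The stray now stands upright in the lane: its base matches the home circle within about 2 to 3 mm and is level with the neighbour. I'll check numerically that nothing else moved.

Run:
```python
from h import *
a0=cv2.imread('pics/top0.png').astype(np.float32).mean(2);a1=cv2.imread('pics/topF.png').astype(np.float32).mean(2)
for n,(u,v,w,h) in dict(neigh=(160,278,75,45),tin=(412,122,48,52),carton=(195,345,85,70),brush=(212,100,130,45),rack=(195,310,70,25)).items():
    p,q=[cv2.GaussianBlur(x[v:v+h,u:u+w],(0,0),1) for x in(a0,a1)]
    print(n,cv2.phaseCorrelate(p-p.mean(),q-q.mean(),cv2.createHanningWindow((w,h),cv2.CV_32F)))
s=manip.sense();print(s['clock'],s['position'],s['contact_force'],s['joint_velocities'].round(3))
```

```text
neigh ((0.5771665149065228, 0.5226502710702903), 1.0195854287324129)
tin ((-0.1146059905230743, -0.05569005252450765), 0.9172805654413906)
carton ((-0.01716608294095323, 0.10759831654146268), 0.9928707252314062)
brush ((0.5349278606511518, 0.43778189003161216), 1.0080632121082196)
rack ((0.050897854729370806, 0.5398180768450196), 1.008053338792589)
25.05 [ 0.63426583 -0.20945834  0.19639406] [0.76479754 0.47933459 2.01279064] [ 0.043  0.027  0.091  0.026 -0.036  0.025]
```

```bash
python3 -m pendant '[[0,0,-0.03,0],[0,0,-0.03,0],[0,0,-0.03,0]]'; python3 -c "
from plant import manip
print(manip.sign_off())"
```

```text
clock: 25.3
position: [0.632, -0.2046, 0.2207]
ee_rot: [[-0.99, -0.144, 0.003], [-0.144, 0.99, -0.001], [-0.003, -0.001, -1.0]]
contact_force: [0.3, -0.3, -0.4]
gripper_width: 0.996
the job is handed in; nothing more can be done
None
```

I pushed the stray cartridge into the empty lane until it stood home, level with the neighbour. Then I backed the arm clear and handed the job in at about 25.3 s; the sign-off gives no verdict.

**How it was pushed:** With the tool pointing down, the gripper body and finger links stick out farther than the fingertips. So I opened the gripper fully, held the tips about 3 mm above the shelf, and pushed with the outer side of the leading finger. The contact there was probably the finger's lower link, about 45–50 mm up by estimate, not the very fingertip. The first stroke went diagonally onto the lane line. The remaining strokes were short, with releases between them.

**Last checks:**
- **Stray:** it stands upright with its base within about 3 mm of the home dot and is centred across the lane. The image overlay put it slightly too deep, which the stop rules out. The neighbour showed a similar shift, so I take it as measurement error.
- **Other things:** the neighbour, tin, carton and brush each shifted by about half a pixel or less (about 1 mm) between the first and last pictures. The fixed rack showed the same shift.
- **Robot:** touching nothing, with the contact force near zero. Contact force while pushing stayed under about 5 N.

**What went less well:** the stray leaned forward by up to about 2.7° during the long first stroke and stood back upright on release. Once the arm blocked the top view, the automatic measurement of the cartridge's top gave a wrong position. I used overlays on the scene camera there instead.

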